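Stand the knocked-back tea tins up again

ROBOT

A 6-joint arm with a two-finger parallel gripper is mounted at the origin on the work surface. World frame = base frame: x ahead of the robot, y to its left, z up, the work surface at z = 0. Lengths are in mm, angles in rad, forces in N, time in s.
With the tool pointing down it reaches from about 350 to 775 mm from the base axis. Payload 7.3 kg.
Tool frame: the origin (TCP) lies at the very end of the fingers, on their centre line; the grasp point (between the pads) lies 19 mm behind it; x points along the fingers, z is the direction in which the jaws open and shut, and the axes are right-handed (so a half turn about x gives the same grasp; the last joint's range is limited). The gripper opens to 92 mm and grips with 3 to 60 N. Pads are 19 mm wide; open, the fingers measure 130 mm over their backs; the gripper's body (75 mm by 190 mm) begins 47 mm behind the grasp point.
Start: joints at [-1.353, 0.342, 1.524, -0, 1.275, -0.146], TCP at [186.833, -490.651, 226.741] pointing down, gripper open.
Joint ranges: [-2.53, 2.53], [-0.77, 2.02], [0.04, 2.7], [-1, 4.14], [0.28, 2.66], [-3.11, 3.11]. Speed limits (rad/s): [2.57, 2.57, 3.14, 3.14, 3.14, 3.14].

INTERFACE

Orientations are given as [roll, pitch, yaw] about the fixed x, y, z axes, in that order (R = Rz(yaw) Ry(pitch) Rx(roll)).
In Python, from plant import * gives the robot as it stands.
- The arm moves only by the tool carry_out, never from a script. Its argument "rows" is a list of rows, each a list of 4 numbers: the shift along the world's x, y, z in mm, then the turn about the world's z in degrees. In form: [[x, y, z, twist], ...]. A call has 1 to 20 rows; each row is the pose to reach, as a shift and turn from the pose measured when the call began; what a row does not reach only later rows make up. A row lasts 1/12 s, in which the tool goes at most 41.7 mm and 7.16 degrees, less where a joint would pass 70% of its speed; a pose out of reach is approached as far as the arm can. A call with a gripper value outside its range is refused whole. "hand" is the finger opening in mm, from 0 to 91.8, set as the call begins (left out, the last holds). The fingers move at their own pace and stop on an object; the grip force is fixed at half the most. Time passes only in rows, so rows that repeat a pose let the fingers close. It gives the time, the measured TCP pose, the force and the opening at its end, in the units of the state.
- get_obs(): the state, without advancing time (a new reading comes with each control period).
- capture(name): name is "scene" or "side" or "wrist"; returns the picture (400x640x3 uint8, red, green, blue); there is no depth.
- camera_info(name): a dict with "camera_matrix" (3x3 intrinsics, pixels), "pose" (4x4, takes a point from camera to world coordinates); the wrist camera has in their place "mount" (4x4, takes a point from camera to tool coordinates, whose origin is the TCP and whose axes are the tool frame's). Camera axes: x right, y down, z forward; pixel columns grow to the right and rows downward; lengths in mm; the calibration is good to about 2 mm. A picture is of the moment at which its call begins: read the wrist's pose just before it. camera_info takes no time and is no camera call.
- close_job(): hands the job in, once; it reports no verdict.
The state is a dict: "time": time; "joint_positions": joint angles; "dq": joint speeds; "tau": joint torques, N m; "tool_pos": TCP position; "tcp_rot": TCP orientation; "contact_force": force on the tool from outside, world axes, zero at the start; "moment": the same for the moment, N m; "grip_width": finger opening in mm.
Only numpy, scipy, OpenCV 4.12 (cv2) and the standard library are available. Lean on these libraries where they do the work, as an engineer would, in place of code of your own. Each camera call takes 0.05 s, during which the arm holds its last target. There are 200 camera calls.

TASK

Two of the four tea tins on the rack have been knocked back and lean on the brass rail. Reach behind each leaning tin and push its top gently towards the front of the rack with a fingertip until it drops back onto its base, so that all four tins stand upright on the rack, each in its own place. Do not lift or carry a tin, do not knock one over, and leave the other tins and the rest of the things on the counter alone.

Things in the scene. Friction and masses are not known exactly. Their poses are not given: they have to be found in the camera images.
- rack: fixed white stone tin rack: board 160 mm deep (x), 460 mm wide (y), 14 mm thick; front lip on the edge nearer the robot, 20 mm over the counter. Origin: centre of the underside, on the counter; x points from lip to rail (away from the robot), y along the row. Tins in one row at about y = -165, -55, 55, 165 mm, in any order, the upright ones centred at x = -12 mm.
- rack_rail (a point): middle of the axis of the brass rail along the far side of the rack: a fixed bar 12 mm thick and 444 mm long, parallel to the rack's y at rack x = 53 mm; axis 56 mm and top 62 mm above the counter; five thin posts below it.
- tin_a_edge (a point): middle of the back top edge of tin_a (own x = +28, z = +110 mm). At the start it overhangs some 28 mm beyond the rail's axis and 84 mm above the board, with free space behind it: push here, towards the lip. On its way up it swings about the far bottom edge, 110 mm below.
- tin_b_edge (a point): middle of the back top edge of tin_b (own x = +28, z = +110 mm). At the start it overhangs some 28 mm beyond the rail's axis and 84 mm above the board, with free space behind it: push here, towards the lip. On its way up it swings about the far bottom edge, 110 mm below.
- tin_a: square tea tin, reddish brown, near-black lid band, copper disc on top; 56 x 56 x 110 mm, 0.2 to 0.4 kg. Origin: centre of its underside; z along the tin to its top, x square to its back face. KNOCKED BACK at the start: leans 40 degrees (0.70 rad) away from the robot on its far bottom edge (own x = +28 mm, z = 0), its back (own +x face) on the rail. Balances at 27 degrees; less than that and it drops upright by itself. Under 1 N at the top moves it.
- tin_b: square tea tin, reddish brown, near-black lid band, pale wood disc on top; 56 x 56 x 110 mm, 0.2 to 0.4 kg. Origin: centre of its underside; z along the tin to its top, x square to its back face. KNOCKED BACK at the start: leans 40 degrees (0.70 rad) away from the robot on its far bottom edge (own x = +28 mm, z = 0), its back (own +x face) on the rail. Balances at 27 degrees; less than that and it drops upright by itself. Under 1 N at the top moves it.
- tin_c: square tea tin, reddish brown, near-black lid band, white disc on top; 56 x 56 x 110 mm, 0.2 to 0.4 kg. Origin: centre of its underside; z along the tin to its top, x square to its back face. Stands upright in the row at the start and must stay as it is.
- tin_d: square tea tin, reddish brown, near-black lid band, green disc on top; 56 x 56 x 110 mm, 0.2 to 0.4 kg. Origin: centre of its underside; z along the tin to its top, x square to its back face. Stands upright in the row at the start and must stay as it is.
- bamboo_cup: loose wooden cup, 66 mm wide, 85 mm tall, left of the rack; origin at the centre of its underside. Leave alone.
- syrup: loose amber glass bottle, 52 mm wide, 140 mm tall, left of the rack; origin at the centre of its underside. Leave alone.
- bowl: loose white ceramic bowl, 110 mm wide, 60 mm tall, right of the rack; origin at the centre of its underside. Leave alone.
- whisk: loose pale wooden tea whisk standing on its 60 mm wide head, 100 mm tall, right of the rack; origin at the centre of its underside. Leave alone.
Mind the look-alikes: they are no part of the job. What is shaped like the tin_a but pink or purple is not meant.

How it is judged:
By the outcome, as a careful person would: the job done as asked, in the order asked, and still so for the second after the job is handed in, with the robot touching nothing.
It also fails if it takes over 51 s, if anything falls off the work surface, if the arm or the gripper's body presses on something with over 40 N, if the wrist force passes 120 N, or if a joint passes its speed limit or range.

## Working session

There is one attempt and no reset: what is moved stays moved. The work goes in short steps, Python scripts to look and compute and a tool call to move; the robot and the scene stay as the last step left them, time stands still between calls to the robot, and variables do not carry over. Pictures are saved under pics/ and viewed, about 8 in all and at most 12, crops included, and the job is handed in when it is done.

Besides the shell and the picture viewer there is one more tool, called after "Call:" as name(argument=value, ...) on one line, values as JSON. carry_out: Moves the arm, as the interface text tells. Its arguments: {"type":"object","properties":{"rows":{"type":"array"},"hand":{"type":"number"}},"required":["rows"]}

```bash
mkdir -p pics
python3 - <<'E'
from plant import *
import cv2,numpy as np
np.set_printoptions(precision=2,suppress=True)
for n in("scene","side"):
    im=capture(n); cv2.imwrite(f"pics/{n}0.png",im[:,:,::-1]); c=camera_info(n); print(n,c["camera_matrix"],c["pose"])
print(camera_info("wrist")); o=get_obs(); print(o)
E
```

```text
scene [[386.47   0.   323.35]
 [  0.   386.47 199.59]
 [  0.     0.     1.  ]] [[   0.85    0.39   -0.36  961.9 ]
 [   0.53   -0.63    0.57 -732.09]
 [  -0.     -0.68   -0.74 1022.89]
 [   0.      0.      0.      1.  ]]
side [[448.12   0.   326.35]
 [  0.   448.12 199.49]
 [  0.     0.     1.  ]] [[ -0.97  -0.11   0.21 249.5 ]
 [ -0.23   0.55  -0.81 947.45]
 [ -0.02  -0.83  -0.56 755.21]
 [  0.     0.     0.     1.  ]]
{'camera_matrix': array([[359.51,   0.  , 319.78],
       [  0.  , 359.51, 200.25],
       [  0.  ,   0.  ,   1.  ]]), 'mount': array([[   0.  ,   -0.26,    0.96, -158.11],
       [   0.  ,   -0.96,   -0.26,   71.48],
       [   1.  ,    0.  ,   -0.  ,    0.68],
       [   0.  ,    0.  ,    0.  ,    1.  ]])}
{'time': 0.1, 'joint_positions': array([-1.35,  0.34,  1.52, -0.  ,  1.28, -0.15]), 'dq': array([-0., -0., -0.,  0.,  0.,  0.]), 'tau': array([  0.  , -43.2 , -24.47,   0.07,   0.05,  -0.  ]), 'tool_pos': array([ 186.75, -490.29,  226.12]), 'tcp_rot': array([3.  , 1.57, 1.79]), 'contact_force': array([ 0.86, -0.15, -1.57]), 'moment': array([ 0.  ,  0.01, -0.02]), 'grip_width': 92.1812223612217}
```

View pics/scene0.png

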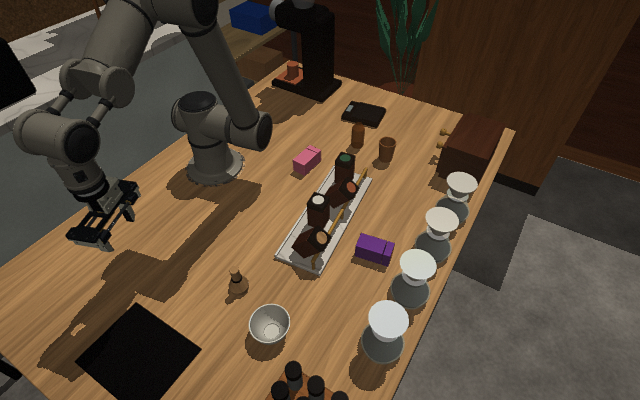

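View pics/side0.png

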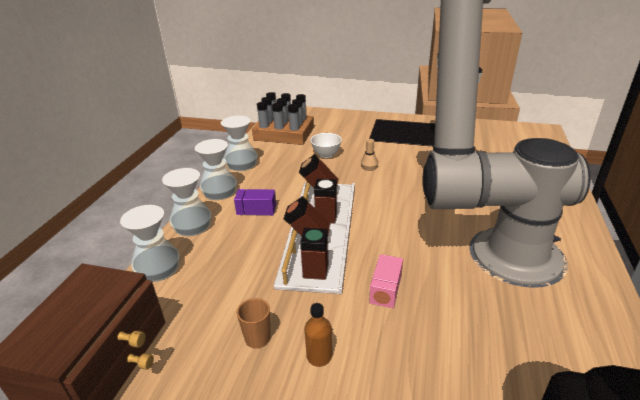

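The scene picture shows the row: green (345,158), leaning (345,190), white (318,202), leaning (315,240). The purple box at (375,250) sits behind the rack. In the side picture the leaning discs are at (309,165) and (292,211). I'll zoom in to measure.

```bash
cat > h.py <<'E'
import cv2,numpy as np
from plant import *
np.set_printoptions(precision=1,suppress=True)
def ray(n,p):
    c=camera_info(n);K,T=np.array(c["camera_matrix"]),np.array(c["pose"])
    d=T[:3,:3]@np.linalg.inv(K)@[p[0],p[1],1]; return T[:3,3],d/np.linalg.norm(d)
def plane(n,p,z):
    o,d=ray(n,p); return o+d*(z-o[2])/d[2]
def two(p,q):
    o,d=ray("scene",p);o2,e=ray("side",q)
    s=np.linalg.lstsq(np.c_[d,-e],o2-o,rcond=None)[0]; a,b=o+d*s[0],o2+e*s[1]; return (a+b)/2,np.linalg.norm(a-b)
def proj(n,P):
    c=camera_info(n);K,T=np.array(c["camera_matrix"]),np.array(c["pose"])
    v=K@(T[:3,:3].T@(np.array(P)-T[:3,3])); return v[:2]/v[2]
E
python3 - <<'E'
import cv2,numpy as np
a=cv2.imread("pics/scene0.png")[140:290,260:400]; b=cv2.imread("pics/side0.png")[145:295,235:375]
cv2.imwrite("pics/crop0.png",np.hstack([cv2.resize(i,(392,420),interpolation=cv2.INTER_CUBIC) for i in(a,b)]))
E
```

```text
(no output)
```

View pics/crop0.png

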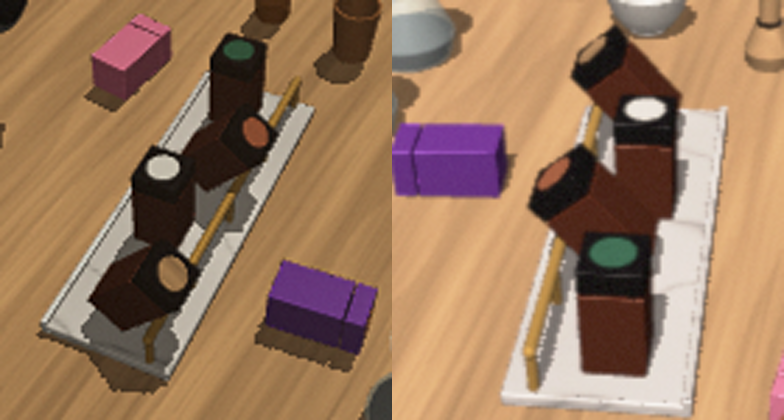

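The crop shows, in scene, discs (crop px /2.8) green (238,50), copper (257,131), white (162,168), wood (172,272). In the side crop they are green (221,251), copper (161,173), white (253,109), wood (200,50). I triangulate these next.

Run:
```python
from h import *
A=lambda p:np.array(p)/2.8+[260,140]
B=lambda p:np.array(p)/2.8+[235,145]
D={}
for k,p,q in[("green",(238,50),(221,251)),("copper",(257,131),(161,173)),("white",(162,168),(253,109)),("wood",(172,272),(200,50))]:
    D[k],e=two(A(p),B(q)); print(k,D[k],e)
for k,p in[("RR",(167,370)),("RL",(312,106)),("FL",(210,73)),("FR",(42,326))]: print("sc",k,plane("scene",A(p),20 if k[0]=="F" else 14))
for k,p in[("RL",(113,393)),("FL",(298,403)),("FR",(334,110))]: print("si",k,plane("side",B(p),20 if k[0]=="F" else 14))
print("rail ends L,R", two(A((295,84)),B((141,352)))[0])
u=D["white"]-D["green"]; print("yaw of row dir", np.degrees(np.arctan2(u[1],u[0]))+90, np.linalg.norm(u))
# purple box/bodies: top corners
for p in[(283,262),(376,290),(270,297),(360,325)]: print("purple",plane("scene",A(p),50))
o=get_obs();print(o["tool_pos"],o["tcp_rot"])
from scipy.spatial.transform import Rotation as R
print(R.from_euler("xyz",o["tcp_rot"]).as_matrix())
```

```text
green [478.4 178.2 123.1] 1.7906447973372646
copper [563.7  72.  115.7] 4.254269951547786
white [504.7 -40.8 122. ] 1.8477622064314343
wood [ 589.5 -154.7  114.9] 1.8195792313273182
sc RR [ 614.8 -205.    14. ]
sc RL [561.  242.5  14. ]
sc FL [415.  221.3  20. ]
sc FR [ 468.6 -233.3   20. ]
si RL [556.2 246.6  14. ]
si FL [402.9 231.2  20. ]
si FR [ 456.5 -216.5   20. ]
rail ends L,R [535.7 232.1  50.2]
yaw of row dir 6.847866395672526 220.56241430950863
purple [663.  -35.2  50. ]
purple [768.8 -15.5  50. ]
purple [673.7 -85.5  50. ]
purple [773.8 -67.   50. ]
[ 186.7 -490.3  226.1] [3.  1.6 1.8]
[[-0.   0.9  0.4]
 [ 0.   0.4 -0.9]
 [-1.   0.  -0. ]]
```

Rack found: yaw ≈ 6.9°, origin ≈ (510,15.5). The upright discs are at z ≈ 123 and the leaning ones at z ≈ 115, as expected. The row, left to right, is green (d), copper (a, rack y ≈ 50), white (c), wood (b, rack y ≈ −177). First I go behind tin_a, up high with fingers closed.

Call:
carry_out(rows=[[4, 6, 0, 0], [17, 23, 2, -1], [34, 46, 4, -2], [56, 74, 4, -3], [78, 102, 4, -4], [103, 137, 4, -5], [129, 171, 4, -6], [155, 205, 4, -7], [181, 239, 4, -8], [207, 273, 4, -9], [233, 307, 4, -10], [259, 341, 4, -11], [284, 376, 4, -12], [310, 410, 4, -13], [336, 444, 4, -14], [362, 478, 4, -14], [384, 506, 4, -14], [405, 535, 4, -14], [422, 558, 4, -14], [431, 569, 4, -14]], hand=0)

```text
time: 1.77
tool_pos: [618.6, 83.0, 229.2]
tcp_rot: [-3.003, 1.568, 1.832]
contact_force: [-0.5, -0.2, -0.8]
grip_width: 0.5
```

Run:
```python
from h import *
from scipy.spatial.transform import Rotation as R
o=get_obs();M=R.from_euler("xyz",o["tcp_rot"]).as_matrix()
print(o["time"],o["tool_pos"],o["grip_width"],o["contact_force"],"jaw",np.degrees(np.arctan2(M[1,2],M[0,2])),o["joint_positions"])
c=camera_info("wrist");Tm=np.array(c["mount"]);K=np.array(c["camera_matrix"])
im=capture("wrist");cv2.imwrite("pics/w1.png",im[:,:,::-1])
T=np.eye(4);T[:3,:3]=M;T[:3,3]=o["tool_pos"];W=T@Tm
def pj(P): v=K@(W[:3,:3].T@(np.array(P)-W[:3,3]));return v[:2]/v[2]
print("exp a edge",pj([584,75,98]),"b",pj([612,-151,98]),"tip",pj(o["tool_pos"]))
```

```text
1.7667 [618.6  83.  229.2] 0.45280164519530536 [-0.5 -0.2 -0.8] jaw -82.96563801025107 [0.  0.5 1.2 0.  1.4 1.5]
exp a edge [323.9 231.6] b [590.9 232. ] tip [318.8 257.7]
```

View pics/w1.png

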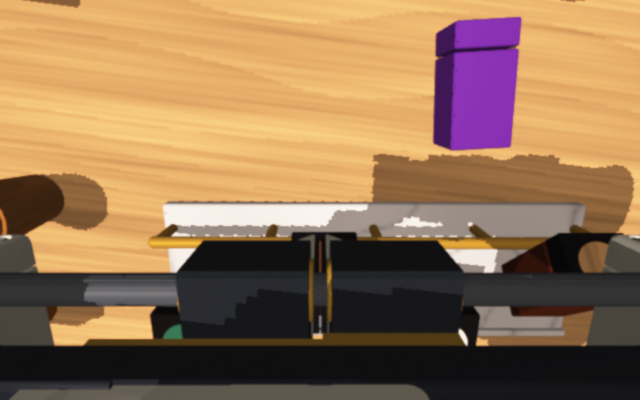

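The wrist view shows tin_a's dark lid edge at (293–357, 233), just behind the fingertips and where predicted (324,232). tin_b's lid starts at (548,235), so its centre is at rack y ≈ −170. The rail is level in the image, which confirms the yaw. Descending to z ≈ 86.

Call:
carry_out(rows=[[0, -1, -5, 0], [0, -2, -16, 0], [0, -3, -30, 0], [0, -3, -46, 0], [0, -3, -62, 0], [0, -3, -78, 0], [0, -3, -94, 0], [0, -3, -108, 0], [0, -3, -120, 0], [0, -3, -130, 0], [0, -3, -138, 0], [0, -3, -143, 0], [0, -3, -143, 0], [0, -3, -143, 0]])

```text
time: 2.98
tool_pos: [619.2, 80.4, 86.2]
tcp_rot: [3.069, 1.568, 1.621]
contact_force: [0.0, -0.4, 0.7]
grip_width: 0.2
```

Call:
carry_out(rows=[[-2, 0, 0, 0], [-4, 0, 0, 0], [-6, -1, 0, 0], [-8, -1, 0, 0], [-10, -1, 0, 0], [-12, -1, 0, 0], [-14, -2, 0, 0], [-16, -2, 0, 0], [-18, -2, 0, 0], [-20, -2, 0, 0], [-22, -3, 0, 0], [-24, -3, 0, 0], [-26, -3, 0, 0], [-28, -3, 0, 0], [-30, -4, 0, 0], [-32, -4, 0, 0]])

```text
time: 4.32
tool_pos: [587.1, 76.3, 86.2]
tcp_rot: [3.023, 1.568, 1.575]
contact_force: [-0.2, -0.1, 0.4]
grip_width: 0.4
```

Call:
carry_out(rows=[[-1.5, 0, 0, 0], [-3, 0, 0, 0], [-4.5, -0.5, 0, 0], [-6, -0.5, 0, 0], [-7.5, -1, 0, 0], [-9, -1, 0, 0], [-10.5, -1, 0, 0], [-12, -1.5, 0, 0], [-13.5, -1.5, 0, 0], [-15, -2, 0, 0], [-16.5, -2, 0, 0], [-18, -2, 0, 0], [-19, -2, 0, 0], [-19, -2, 0, 0], [-19, -2, 0, 0], [-19, -2, 0, 0]])

```text
time: 5.65
tool_pos: [568.1, 74.2, 86.3]
tcp_rot: [2.962, 1.568, 1.515]
contact_force: [0.6, -0.5, -1.0]
grip_width: 0.4
```

Run:
```python
from h import *
a=capture("scene");b=capture("side")
a=a[130:290,260:400,::-1]; b=b[140:300,235:375,::-1]
cv2.imwrite("pics/c2.png",np.hstack([cv2.resize(i,(392,448),interpolation=cv2.INTER_CUBIC) for i in(a,b)]))
```

```text
(no output)
```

View pics/c2.png

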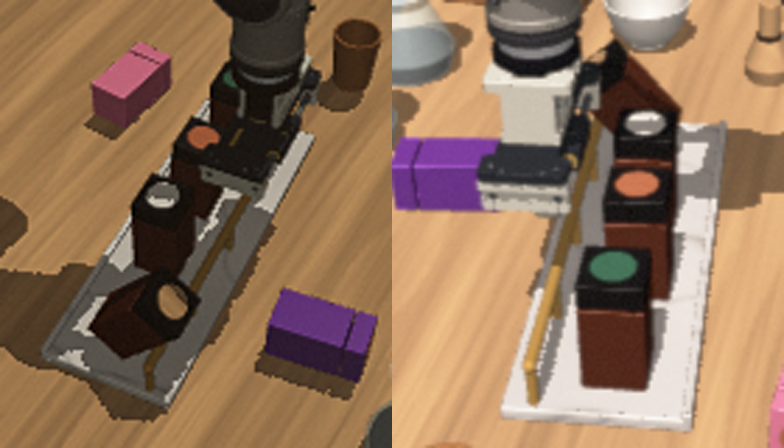

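tin_a now stands upright in line with the others: its copper disc is at (203,135) in the scene crop and (637,184) in the side crop. Next I back off, rise, cross to behind tin_b and descend.

Call:
carry_out(rows=[[6, 1, 0, 0], [16, 2, 0, 0], [28, 3, 2, 0], [40, 5, 10, 0], [50, 5, 25, 0], [54, 0, 42, 0], [57, -12, 58, 0], [60, -30, 68, 0], [63, -52, 72, 0], [65, -76, 72, 0], [67, -100, 72, 0], [70, -124, 72, 0], [72, -148, 72, 0], [74, -170, 72, 0], [76, -188, 72, 0], [77, -202, 72, 0], [78, -210, 72, 0], [78, -213, 72, 0], [78, -213, 72, 0]])

```text
time: 7.33
tool_pos: [646.2, -138.9, 158.0]
tcp_rot: [3.056, 1.568, 1.608]
contact_force: [0.7, 0.5, -0.7]
grip_width: 0.5
```

Call:
carry_out(rows=[[0, 0, -4, 0], [0, 0, -12, 0], [0, 0, -24, 0], [0, 0, -38, 0], [0, 0, -50, 0], [0, 0, -60, 0], [0, 0, -67, 0], [0, 0, -71, 0], [0, 0, -72, 0], [0, 0, -72, 0]])

```text
time: 8.17
tool_pos: [646.3, -138.9, 86.0]
tcp_rot: [3.031, 1.568, 1.582]
contact_force: [-0.8, 0.4, 0.6]
grip_width: 0.5
```

Run:
```python
from h import *
from scipy.spatial.transform import Rotation as R
o=get_obs();M=R.from_euler("xyz",o["tcp_rot"]).as_matrix()
d=o["tool_pos"][:2]-[510,15.5];t=np.radians(6.9)
print(o["tool_pos"],"rack",d@[np.cos(t),np.sin(t)],d@[-np.sin(t),np.cos(t)],"jaw",np.degrees(np.arctan2(M[1,2],M[0,2])))
cv2.imwrite("pics/w3.png",capture("wrist")[:,:,::-1])
```

```text
[ 646.3 -138.9   86. ] rack 116.76044076651795 -169.61461677937507 jaw -82.96997573324307
```

View pics/w3.png

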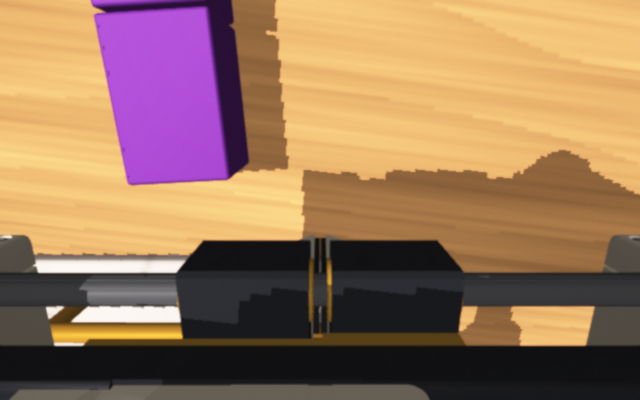

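The wrist view shows only the fingers, with tin_b hidden right in front of them (so its width is covered) and the purple box clear. Pushing tin_b, centred 3 mm further right.

Call:
carry_out(rows=[[-2, -2, 0, 0], [-4, -3, 0, 0], [-6, -4, 0, 0], [-8, -4, 0, 0], [-10, -4, 0, 0], [-12, -4, 0, 0], [-14, -5, 0, 0], [-16, -5, 0, 0], [-18, -5, 0, 0], [-20, -5, 0, 0], [-22, -6, 0, 0], [-24, -6, 0, 0], [-26, -6, 0, 0], [-28, -6, 0, 0], [-30, -7, 0, 0], [-32, -7, 0, 0]])

```text
time: 9.55
tool_pos: [614.4, -146.1, 86.6]
tcp_rot: [2.714, 1.568, 1.266]
contact_force: [0.7, 0.3, -0.7]
grip_width: 0.5
```

Call:
carry_out(rows=[[-1.5, 0, 0, 0], [-3, 0, 0, 0], [-4.5, -0.5, 0, 0], [-6, -0.5, 0, 0], [-7.5, -1, 0, 0], [-9, -1, 0, 0], [-10.5, -1, 0, 0], [-12, -1.5, 0, 0], [-13.5, -1.5, 0, 0], [-15, -2, 0, 0], [-16.5, -2, 0, 0], [-18, -2, 0, 0], [-19, -2, 0, 0], [-19, -2, 0, 0], [-19, -2, 0, 0], [-19, -2, 0, 0]])

```text
time: 10.88
tool_pos: [595.4, -148.1, 86.6]
tcp_rot: [2.674, 1.568, 1.226]
contact_force: [-0.6, 0.4, 1.1]
grip_width: 0.5
```

Call:
carry_out(rows=[[6, 1, 0, 0], [16, 2, 0, 0], [28, 3, 0, 0], [40, 5, 0, 0], [50, 6, 4, 0], [54, 7, 16, 0], [55, 7, 34, 0], [55, 7, 56, 0], [55, 7, 80, 0], [55, 7, 104, 0], [55, 7, 124, 0], [55, 7, 138, 0], [55, 7, 146, 0], [55, 7, 150, 0], [55, 7, 150, 0]])

```text
time: 12.13
tool_pos: [650.7, -141.1, 236.9]
tcp_rot: [2.421, 1.568, 0.973]
contact_force: [-0.4, -0.3, -0.2]
grip_width: -0.1
```

Run:
```python
from h import *
a=capture("scene");b=capture("side")
cv2.imwrite("pics/scene3.png",a[:,:,::-1]);cv2.imwrite("pics/side3.png",b[:,:,::-1])
a=a[110:300,240:400,::-1]; b=b[130:320,220:380,::-1]
cv2.imwrite("pics/c3.png",np.hstack([cv2.resize(i,None,fx=2.5,fy=2.5,interpolation=cv2.INTER_CUBIC) for i in(a,b)]))
```

```text
(no output)
```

View pics/c3.png

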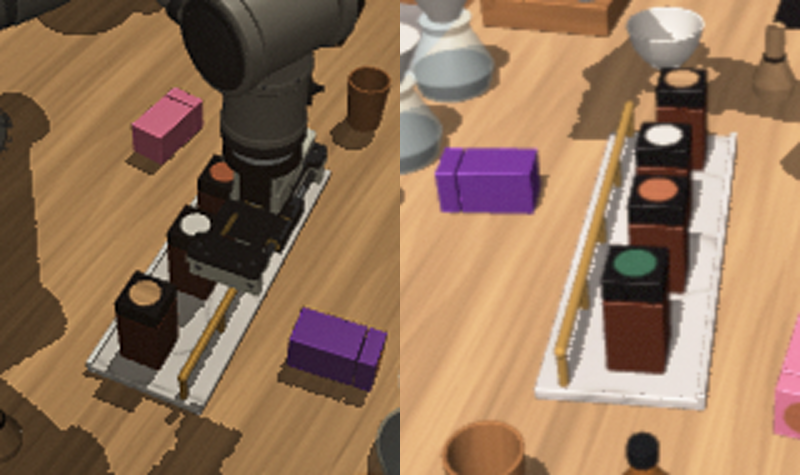

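All four tins stand upright in the side crop: wood (683,79), white (664,135), copper (658,190), green (635,263). Nothing else looks moved. I'll do a quick numeric check, then hand in.

Run:
```python
from h import *
t=np.radians(6.9)
for k,p,q in[("wood",(146,293),(283,79)),("white",(196,224),(264,135)),("copper",(222,172),(258,190))]:
    P,e=two(np.array(p)/2.5+[240,110],np.array(q)/2.5+[220,130]); d=P[:2]-[510,15.5]
    print(k,P,e,"rack",d@[np.cos(t),np.sin(t)],d@[-np.sin(t),np.cos(t)])
P=plane("side",np.array((235,263))/2.5+[220,130],124);print("green",P)
print(get_obs()["contact_force"]); close_job()
```

```text
wood [ 512.6 -164.   121.7] 5.073690348819169 rack -18.9387500744947 -178.55046737595688
white [504.5 -39.1 122.6] 3.7628173692756297 rack -11.979285374167768 -53.49987471724282
copper [484.9  60.1 121.5] 0.09000106197332529 rack -19.60726163101766 47.262987364522516
green [476.6 180.8 124. ]
[ 0.1 -0.6 -0.5]
the job is handed in; nothing more can be done
```

All four tins now stand upright on the rack. I closed the fingers, reached behind tin_a (copper) and then tin_b (wood), and pushed each top edge slowly towards the lip until the tin dropped onto its base. I then pulled the arm back clear, and the job was handed in soon after 12 s of robot time, well under the 51 s limit.

**Last checks:**
- **Height:** I measured the copper, white and wood disc centres at 121.5 to 122.6 mm, where a tin standing on the rack should be at 124 mm. For green I cast a single ray at an assumed 124 mm, so its height was not measured. It looks upright and within about 3 mm of where it was.
- **tin_a and tin_b:** They stand at rack x of about −19 to −20 mm, around 7 mm nearer the lip than the other two. That matches where the edges they swung about were resting.
- **Position along the row:** tin_a is at about y = 47 mm and tin_b at about −179 mm, close to where each was measured while leaning. For tin_b the two camera rays missed each other by 5 mm, and an earlier wrist-camera estimate gave −168 to −170 mm, so its figure is only good to about a centimetre.
- **Everything else:** The white tin had not moved by more than about 2 mm. The cup, bottle, bowl, whisk and the pink and purple boxes looked untouched where visible, but I did not measure them. The readings at the end of each move showed only about 1 N at the wrist.

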